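# Walk a seized casting-mould insert out of its frame with a soft mallet

## Task

Cured resin has seized the aluminium mould insert in its steel frame. With the white-faced mallet, tap the two brass pads on its tail lightly and in turn, walking it out evenly (neither side ever more than about 5 mm ahead of the other) until its front flange stands at least 15 mm clear of the rails on both sides; touch the insert only with the mallet. Then lay the mallet back, fully down in its cut-out in the blue tool tray, and leave everything else on the bench where it stands.

Things in the scene. Friction and masses are not known exactly. Their poses are not given: they have to be found in the camera images.
- mould_frame: Dark steel frame bolted to the bench: base 104 x 184 x 14 mm, two guide rails (inner faces 115 mm apart, ends at x = -50 and +50 mm) with bright cap strips, 48 mm high in all (screw heads to 53). Origin at the centre of its underside, on the bench; x axis = the way the insert comes out (roughly away from the robot), y axis = the side called left.
- mould_insert: Aluminium insert with three amber test bars between the rails, 24 mm thick, 110 wide. Origin: centre of its underside, 14 mm up, over the frame's origin when fully in; axes as the frame's. Tail sticks out behind the rails (face at x = -75 mm); front flange 152 wide, 32 high (x = 50 to 62) against the rail ends. It slides along the frame's x, skews a little, and stays where a tap leaves it.
- pad_left (a point): Centre of the rear face of the left brass pad, a disc 24 mm across on the tail, 3 mm proud of it: insert x = -78 mm, 42 mm left (+y) of its middle, 26 mm above the bench. Tap here along the frame's +x; axes as the insert's. About 16 N on one pad brings that side out and leaves the other side standing; in the middle of the tail it takes 25 N. A light tap stays below 23 N.
- pad_right (a point): The same for the right pad, 42 mm right (-y) of the insert's middle.
- side_left (a joint): How far the insert's left side, 56 mm left of its middle, has come out along the frame's x: 0 = flange against the rail end (start), at most 0.025 m. It is the flange gap at the left rail. About 12.5 N of friction holds each side. A tap on the left pad swings the insert about its right side.
- side_right (a joint): The same for the right side, 56 mm right of the middle. With one side 5 mm ahead of the other the insert is skewed by 0.045 rad.
- mallet: Soft-faced mallet, 0.26 kg. Head: cylinder 84 mm long, 32 in diameter, axis along y, white faces at y = +42 and -42 mm (use either). Handle along -x, same height: wooden shaft 16 mm thick from x = -16 to -110, red grip 27 mm thick to x = -235. Origin under the middle of the head on its underside (16 mm below the axis), x from handle to head, z up as it lies. Centre of mass near x = -50 mm.
- mallet_head (a point): Centre of the mallet's head, 16 mm above the body's origin. The slick white faces give about 1 mm under a tap; the hold on the shaft gives a few more, so watch how far the insert has really come.
- mallet_shaft (a point): Point on the axis of the bare shaft, 55 mm from the head's centre, 16 mm above the body's origin: a good place to grip, with the fingers closing across the shaft.
- tool_tray: Blue foam tray, fixed, 300 (x) x 160 x 28 mm, dark floor 10 mm up; origin: centre of its underside. T-shaped cut-out 18 mm deep: head slot 39 (x) x 91 (y) mm centred at x = 105; handle slot 35 mm wide from there to x = -136 mm (handle to -x); finger notch x = 24 to 76 mm, 124 mm wide (y), where the shaft lies. A scraper and hex keys, fixed, stand up to 35 mm high.
- tray_head (a point): Where the centre of the mallet's head is when it lies fully down in the cut-out: tray x = 105 mm, y = 0, 26 mm above the bench; axes as the tray's.
- beaker: Glass beaker, 68 mm wide, 90 mm high, to be left alone. Origin under its centre.
- jar0: White sample jar with green cap, 46 mm wide, 56 mm high, to be left alone. Origin under its centre.
- jar1: Another such jar, to be left alone.
- jar2: Another such jar, to be left alone.
- mixing_cup: Yellow resin mixing cup, 64 mm wide, 62 mm high, to be left alone. Origin under its centre.

How it is judged:
By the outcome, as a careful person would: the job done as asked, in the order asked, and still so for the second after the job is handed in, with the robot touching nothing.
It also fails if it takes over 72 s, if anything falls off the work surface, if the arm or the gripper's body presses on something with over 40 N, if the wrist force passes 120 N, or if a joint passes its speed limit or range.

## Robot

A 7-joint arm with a two-finger parallel gripper is mounted at the origin on the work surface. World frame = base frame: x ahead of the robot, y to its left, z up, the work surface at z = 0. Lengths are in m, angles in degrees, forces in N, time in s.
With the tool pointing down it reaches from about 0.4 to 0.9 m from the base axis. Payload 5.5 kg.
Tool frame: the origin (TCP) lies on the centre line of the jaws, within the pads' length; the fingertips stand 25 mm ahead of it and the grasp point (between the pads) lies 6 mm ahead of it; z points along the fingers, y is the line along which they close (so a half turn about z gives the same grasp; the last joint's range is limited). The gripper opens to 92 mm and grips with 3 to 60 N. Pads are 19 mm wide; open, the fingers measure 130 mm over their backs; the gripper's body (75 mm by 190 mm) begins 47 mm behind the grasp point.
Start: joints at [-55.565, 28.699, -24.465, 88.831, 12.651, 65.22, -12.049], TCP at [0.215, 0.613, 0.252] pointing down, gripper open.
Joint ranges: [-164.97, 164.97], [-17.58, 116.51], [-87.97, 89.64], [11.32, 138.91], [-80.73, 260.73], [10.89, 115.49], [-147.41, 147.41]. Speed limits (degrees/s): [147.25, 147.25, 180, 180, 180, 180, 180].

## Interface

Orientations are given as [roll, pitch, yaw] about the fixed x, y, z axes, in that order (R = Rz(yaw) Ry(pitch) Rx(roll)).
In Python, from workcell import robot gives the robot as it stands. The module is installed in compiled form; this text tells all that it offers.
- The arm moves only by the shell command python3 -m pendant 'ROWS' [FORCE]. ROWS is JSON, a list of rows, each an object with "dr": the turn, a rotation vector about the tool's x, y, z in units of 5 degrees (1.0 is 5 degrees), a list of three; "delta_pos": the shift along the tool's x, y, z in units of 0.04 m (1.0 is 0.04 m), a list of three; "fingers": the closure, from -1 (fully open) to 1 (shut). In form: [{"dr": [wx, wy, wz], "delta_pos": [dx, dy, dz], "fingers": fingers}, ...]. A call has 1 to 10 rows; each row shifts and turns the commanded pose from where the row before left it, along the tool's axes as they then stand; what a row does not reach is not made up. A row lasts 1/12 s, in which the tool goes at most 41.7 mm and 7.16 degrees, less where a joint would pass 70% of its speed; a pose out of reach is approached as far as the arm can. A call with a number of a shift or a turn outside -1 to 1 is refused whole. A call with a gripper value outside its range is refused whole. The fingers move at their own pace and stop on an object; FORCE is the grip in N (left out, the last holds). Time passes only in rows, so rows that do not move let the fingers close. It gives the time, the measured TCP pose, the force, the opening and the grip force at its end, in the units of the state.
- robot.read_state(): the state, without advancing time (a new reading comes with each control period).
- robot.read_camera(name): name is "scene" or "side" or "wrist"; returns the picture (420x560x3 uint8, blue, green, red); there is no depth.
- robot.get_calibration(name): a dict with "fx", "fy", "cx", "cy" (pixels), "eye" and "attitude" of the camera in the world; the wrist camera has in their place "T_tool_cam" (4x4, takes a point from camera to tool coordinates, whose origin is the TCP and whose axes are the flange's). Camera axes: x right, y up, looking along -z (the intrinsics and any distortion apply to the point x, -y, -z); pixel columns grow to the right and rows downward; lengths in m; the calibration is good to about 2 mm. A picture is of the moment at which its call begins: read the wrist's pose just before it. get_calibration takes no time and is no camera call.
- robot.job_done(): hands the job in; it is judged then, once.
Trained networks look in the newest picture that a camera, given by its name, has taken for a name from the list of things; names that differ only in an ending like _2 or _b are one class to them, and where a whole thing is asked for, a point or a joint stands for the part that bears it (a point fixed in the world has none). Each returns a list of dicts, best first, with "confidence" (0 to 1); they miss things now and then, are a little off and sometimes report something else, mostly with a low value. They report only what shows in the picture. A call takes as long as a camera call.
- robot.recognise(camera, thing): "extent" ([centre column, centre row, width, height] in pixels, round what is visible of it).
- robot.masks_of(camera, thing): "region" (420x560 bool, what is visible of it) and "extent" ([centre column, centre row, width, height] in pixels, round what is visible of it).
The state is a dict: "clock": time; "q": joint angles; "joint_vel": joint speeds; "effort": joint torques, N m; "position": TCP position; "tool_rot": TCP orientation; "ft_force": force on the tool from outside, world axes, zero at the start; "torque": the same for the moment, N m; "grip_width": opening from 0.0 (shut) to 1.0 (fully open); "grip_force": force on a finger pad.
Only numpy, scipy, OpenCV 4.12 (cv2) and the standard library are available. Lean on these libraries where they do the work, as an engineer would, in place of code of your own. Each camera call takes 0.05 s, during which the arm holds its last target. There are 200 camera calls.

## Working session

There is one attempt and no reset: what is moved stays moved. The work goes in short steps, Python scripts to look and compute and a shell command to move; the robot and the scene stay as the last step left them, time stands still between calls to the robot, and variables do not carry over. Pictures are saved under pics/ and viewed, at most 10 in all, crops included, and the job is handed in when it is done.

```bash
mkdir -p pics; python3 - <<'E'
from workcell import robot
import cv2,numpy as np
s=robot.read_state();print({k:np.round(v,3).tolist() for k,v in s.items()})
for c in("scene","side"):
    im=robot.read_camera(c);cv2.imwrite(f"pics/{c}0.png",im)
    k=robot.get_calibration(c);print(c,k)
    for t in("mould_frame","mould_insert","pad_left","mallet","mallet_head","tool_tray","beaker","jar0","mixing_cup"):
        print(t,[(np.round(d["extent"]).tolist(),round(d["confidence"],2)) for d in robot.recognise(c,t)][:4])
print(robot.get_calibration("wrist"))
E
```

```text
{'clock': 0.0, 'q': [-55.567, 28.756, -24.453, 88.893, 12.649, 65.22, -12.051], 'joint_vel': [-0.003, -0.036, 0.01, -0.043, 0.014, -0.004, -0.034], 'effort': [-0.0, -56.659, -5.816, -27.911, -0.069, 0.031, 0.0], 'position': [0.215, 0.613, 0.251], 'tool_rot': [-179.885, -0.006, 160.648], 'ft_force': [-0.231, -0.821, 0.507], 'torque': [0.016, 0.013, -0.03], 'grip_force': 0.0, 'grip_width': 0.999}
scene {'fx': 429.1041274948702, 'fy': 429.1041274948702, 'cx': 277.72174762668055, 'cy': 207.47215762934894, 'eye': array([ 1.20200949, -0.07524921,  0.77376466]), 'attitude': array([37.95402033, -0.96643996, 82.51025727])}
mould_frame [([269.0, 193.0, 94.0, 65.0], 0.93)]
mould_insert [([275.0, 193.0, 75.0, 62.0], 0.96), ([404.0, 149.0, 58.0, 73.0], 0.48)]
pad_left [([276.0, 194.0, 80.0, 66.0], 0.75)]
mallet [([403.0, 150.0, 58.0, 73.0], 0.84)]
mallet_head [([403.0, 149.0, 58.0, 77.0], 0.72), ([236.0, 277.0, 35.0, 52.0], 0.45)]
tool_tray [([116.0, 208.0, 112.0, 115.0], 0.95), ([274.0, 192.0, 76.0, 66.0], 0.45)]
beaker [([232.0, 276.0, 33.0, 51.0], 0.84)]
jar0 [([361.0, 237.0, 24.0, 30.0], 0.83
[... 669 characters left out ...]
beaker [([355.0, 231.0, 26.0, 47.0], 0.71)]
jar0 [([312.0, 170.0, 16.0, 23.0], 0.84), ([338.0, 279.0, 21.0, 27.0], 0.75), ([286.0, 173.0, 21.0, 26.0], 0.59)]
mixing_cup [([354.0, 232.0, 28.0, 46.0], 0.6), ([320.0, 196.0, 24.0, 36.0], 0.56)]
{'fx': 330.33260270811974, 'fy': 330.33260270811974, 'cx': 276.4629402935871, 'cy': 210.90803865284767, 'T_tool_cam': array([[ 1.05794253e-03,  9.67428696e-01,  2.53141459e-01,
         6.75118884e-02],
       [ 9.99999431e-01, -9.88346785e-04, -4.02094896e-04,
         3.27141745e-04],
       [-1.38806594e-04,  2.53141740e-01, -9.67429191e-01,
        -1.33406186e-01],
       [ 0.00000000e+00,  0.00000000e+00,  0.00000000e+00,
         1.00000000e+00]])}
```

View pics/scene0.png

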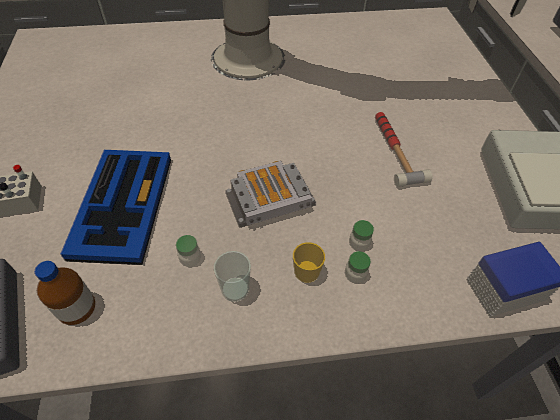

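View pics/side0.png

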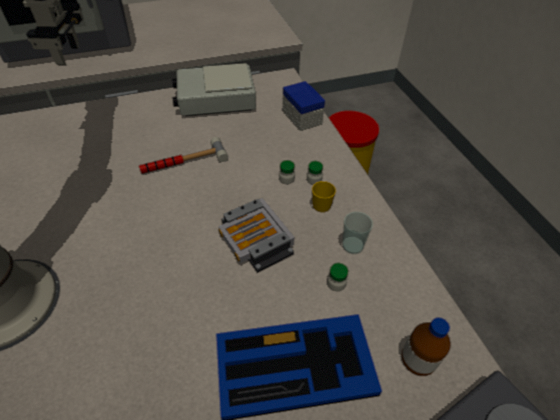

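The scene view shows the mallet with its head at (413,179) and grip at (380,115), the frame at (270,192), and the tray at (118,205) with its head slot at about (108,237). The jars, cup and beaker stand beyond the frame. In the side view the frame is at (256,235), the mallet at (183,155) and the tray at (300,366). I'll fit the poses by silhouette.

```bash
cat > h.py <<'E'
import numpy as np,cv2
from scipy.optimize import minimize
from scipy.spatial.transform import Rotation as Ro
from workcell import robot
def cam(n,s=None):
    k=robot.get_calibration(n)
    if n=="wrist":
        s=s or robot.read_state(); T=np.eye(4);T[:3,:3]=Ro.from_euler("xyz",s["tool_rot"],degrees=True).as_matrix();T[:3,3]=s["position"]
        T=T@k["T_tool_cam"];R,e=T[:3,:3],T[:3,3]
    else: R,e=Ro.from_euler("xyz",k["attitude"],degrees=True).as_matrix(),k["eye"]
    return R,e,k["fx"],k["fy"],k["cx"],k["cy"]
def proj(c,P):
    R,e,fx,fy,cx,cy=c;p=(np.atleast_2d(P)-e)@R
    return np.c_[cx+fx*p[:,0]/-p[:,2],cy+fy*p[:,1]/p[:,2]]
def unproj(c,uv,z):
    R,e,fx,fy,cx,cy=c;u,v=uv;d=R@np.array([(u-cx)/fx,-(v-cy)/fy,-1]);return e+d*(z-e[2])/d[2]
def box(x0,x1,y0,y1,z0,z1):return np.array([[x,y,z] for x in(x0,x1) for y in(y0,y1) for z in(z0,z1)])
def cyl(a,b,r,ax,z):
    t=np.linspace(0,6.283,24,endpoint=False);o=[]
    for s in(a,b):
        for q in t:
            o.append([s,r*np.cos(q),z+r*np.sin(q)] if ax==0 else [r*np.cos(q),s,z+r*np.sin(q)])
    return np.array(o)
M={"tool_tray":[box(-.15,.15,-.08,.08,0,.028)],
"mould_frame":[box(-.052,.052,-.092,.092,0,.014),box(-.05,.05,.0575,.092,0,.048),box(-.05,.05,-.092,-.0575,0,.048),box(-.075,.062,-.055,.055,.014,.038),box(.05,.062,-.076,.076,.014,.046)],
"mallet":[cyl(-.042,.042,.016,1,.016),cyl(-.11,-.01,.008,0,.016),cyl(-.235,-.11,.0135,0,.016)]}
def place(P,x,y,yaw,z=0):
    return P@Ro.from_euler("z",yaw).as_matrix().T+[x,y,z]
def sil(c,parts,p,z=0):
    m=np.zeros((1680,2240),np.uint8)
    for P in parts:
        h=cv2.convexHull(((proj(c,place(P,*p,z))+.5)*4*16).astype(np.int32));cv2.fillConvexPoly(m,h,1,shift=4)
    return cv2.resize(m.astype(np.float32),(560,420),interpolation=cv2.INTER_AREA)
def fit(parts,obs,p0):
    def cost(p):
        return sum(1-np.minimum(s,m).sum()/np.maximum(s,m).sum() for c,m in obs for s in[sil(c,parts,p)])
    S=np.array([p0]+[np.array(p0)+d for d in([.02,0,0],[0,.02,0],[0,0,.15])])
    r=minimize(cost,p0,method="Nelder-Mead",options=dict(initial_simplex=S,xatol=1e-4,fatol=1e-5));return r.x,r.fun
E
python3 - <<'E'
from h import *
C={n:cam(n) for n in("scene","side")}
print(proj(C["scene"],[0,0,0]))
O={n:{} for n in C}
for n in C:
    robot.read_camera(n)
    for t in M:
        d=robot.masks_of(n,t)
        O[n][t]=d[0]["region"].astype(np.float32) if d else None
        if t=="mould_frame":
            e=robot.masks_of(n,"mould_insert")
            if e:O[n][t]=np.maximum(O[n][t],e[0]["region"])
np.save("obs.npy",O,allow_pickle=True)
for t in M:
    m=O["scene"][t];v,u=np.nonzero(m);c0=unproj(C["scene"],(u.mean(),v.mean()),.02)
    for names in(["scene"],["side"],["scene","side"]):
        best=min((fit(M[t],[(C[n],O[n][t]) for n in names],[c0[0],c0[1],y]) for y in ([-.3,.3] if t!="mallet" else[-.5,0,.5])),key=lambda r:r[1])
        print(t,names,best[0].round(4),np.degrees(best[0][2]).round(1),round(best[1],3))
for t,z in(("beaker",.045),("jar0",.028),("mixing_cup",.031)):
    for d in robot.recognise("side",t):print(t,unproj(C["side"],d["extent"][:2],z).round(3),round(d["confidence"],2))
E
```

```text
[[247.44347804  57.06536935]]
tool_tray ['scene'] [ 0.5584 -0.3341 -0.1743] -10.0 0.014
tool_tray ['side'] [ 0.5561 -0.3328 -0.175 ] -10.0 0.012
tool_tray ['scene', 'side'] [ 0.557  -0.3335 -0.1759] -10.1 0.035
mould_frame ['scene'] [5.779e-01 3.000e-04 2.312e-01] 13.2 0.1
mould_frame ['side'] [0.5765 0.0009 0.2295] 13.1 0.073
mould_frame ['scene', 'side'] [0.5773 0.0007 0.2319] 13.3 0.176
mallet ['scene'] [0.5663 0.3447 0.0766] 4.4 0.114
mallet ['side'] [0.5623 0.3482 0.0904] 5.2 0.085
mallet ['scene', 'side'] [0.5632 0.3463 0.0814] 4.7 0.234
beaker [ 0.804 -0.087  0.045] 0.57
jar0 [ 0.715 -0.182  0.028] 0.84
jar0 [0.718 0.169 0.028] 0.77
jar0 [0.79  0.156 0.028] 0.56
mixing_cup [0.776 0.062 0.031] 0.94
```

```bash
cat >> h.py <<'E'
def go(x=None,y=None,z=None,yaw=None):
    s=robot.read_state();p=np.array(s["position"]);R=Ro.from_euler("xyz",s["tool_rot"],degrees=True)
    t=np.array([p[i] if v is None else v for i,v in enumerate((x,y,z))])
    if yaw is None: yaw=s["tool_rot"][2]
    G=Ro.from_euler("xyz",[180,0,yaw],degrees=True)
    print("t%.2f"%s["clock"],"pos",p.round(4),"rpy",np.round(s["tool_rot"],2),"F",np.round(s["ft_force"],1),"w",round(s["grip_width"]*92,1),"gf",round(s["grip_force"],1))
    print("total dpos units",(R.inv().apply(t-p)/.04).round(3),"after-rot:",(G.inv().apply(t-p)/.04).round(3),"dr units",((R.inv()*G).as_rotvec(degrees=True)/5).round(3))
E
python3 -c "
from h import *
go(.508,.342,.20,184.7)"
```

```text
t1.65 pos [0.2154 0.6133 0.2517] rpy [-180.     -0.    160.65] F [ 0.4 -0.2  0.9] w 92.1 gf 0.0
total dpos units [-9.149 -3.974  1.292] after-rot: [-6.735 -7.358  1.293] dr units [-0.000e+00 -1.000e-03 -4.811e+00]
```

```bash
python3 -m pendant '[{"dr":[0,0,0],"delta_pos":[-0.76,-0.33,0.1],"fingers":-1},{"dr":[0,0,0],"delta_pos":[-0.76,-0.33,0.1],"fingers":-1},{"dr":[0,0,0],"delta_pos":[-0.76,-0.33,0.1],"fingers":-1},{"dr":[0,0,0],"delta_pos":[-0.76,-0.33,0.1],"fingers":-1},{"dr":[0,0,0],"delta_pos":[-0.76,-0.33,0.1],"fingers":-1},{"dr":[0,0,0],"delta_pos":[-0.76,-0.33,0.1],"fingers":-1},{"dr":[0,0,0],"delta_pos":[-0.76,-0.33,0.1],"fingers":-1},{"dr":[0,0,0],"delta_pos":[-0.76,-0.33,0.1],"fingers":-1},{"dr":[0,0,0],"delta_pos":[-0.76,-0.33,0.1],"fingers":-1},{"dr":[0,0,0],"delta_pos":[-0.76,-0.33,0.1],"fingers":-1}]' 
python3 -m pendant '[{"dr":[0,0,0],"delta_pos":[-0.76,-0.33,0.1],"fingers":-1},{"dr":[0,0,0],"delta_pos":[-0.76,-0.33,0.1],"fingers":-1},{"dr":[0,0,-0.96],"delta_pos":[0,0,0],"fingers":-1},{"dr":[0,0,-0.96],"delta_pos":[0,0,0],"fingers":-1},{"dr":[0,0,-0.96],"delta_pos":[0,0,0],"fingers":-1},{"dr":[0,0,-0.96],"delta_pos":[0,0,0],"fingers":-1},{"dr":[0,0,-0.96],"delta_pos":[0,0,0],"fingers":-1},{"dr":[0,0,0],"delta_pos":[0,0,0],"fingers":-1},{"dr":[0,0,0],"delta_pos":[0,0,0],"fingers":-1}]'
python3 - <<'E'
from h import *
c=cam("wrist");im=robot.read_camera("wrist");cv2.imwrite("pics/w1.png",im)
for d in robot.masks_of("wrist","mallet"):
    print(d["confidence"],np.round(d["extent"]))
d=robot.masks_of("wrist","mallet")[0]
m=d["region"].astype(np.float32)
print(fit(M["mallet"],[(c,m)],[.5632,.3463,.08]))
go(.508,.342,.028,184.7)
E
```

```text
clock: 2.48
position: [0.4596, 0.3868, 0.2118]
tool_rot: [180.0, 0.0, 160.7]
ft_force: [0.3, 0.6, -0.2]
grip_width: 1.0
grip_force: 0.0
clock: 3.23
position: [0.5071, 0.3429, 0.2037]
tool_rot: [180.0, -0.0, -175.5]
ft_force: [-0.2, -0.1, 0.3]
grip_width: 1.001
grip_force: 0.0
0.68 [275. 133.  84. 266.]
(array([0.56384862, 0.34540627, 0.07139448]), np.float64(0.03571927547454834))
t3.38 pos [0.5071 0.343  0.2038] rpy [ 180.      0.   -175.45] F [1.1 0.4 1.1] w 91.6 gf 0.0
total dpos units [-0.02  -0.026  4.394] after-rot: [-0.021 -0.026  4.394] dr units [ 0.     0.001 -0.031]
```

View pics/w1.png

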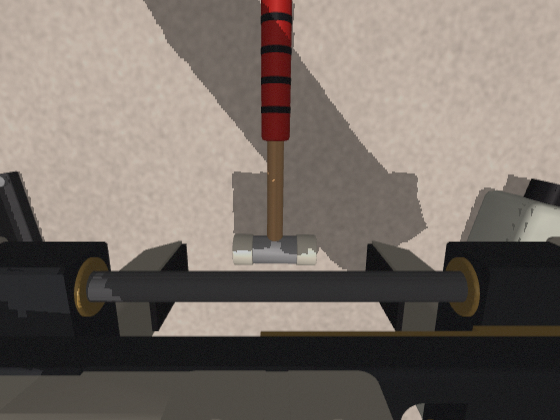

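The wrist view shows the handle vertical on the centre line, with the head at (275,249). The fit agrees with the earlier estimate to within 2 mm, so I'm descending to grasp.

```bash
python3 -m pendant '[{"dr":[0,0,0],"delta_pos":[-0.045,-0.037,0.8],"fingers":-1},{"dr":[0,0,0],"delta_pos":[0,0,0.9],"fingers":-1},{"dr":[0,0,0],"delta_pos":[0,0,0.9],"fingers":-1},{"dr":[0,0,0],"delta_pos":[0,0,0.8],"fingers":-0.5},{"dr":[0,0,0],"delta_pos":[0,0,0.6],"fingers":-0.2},{"dr":[0,0,0],"delta_pos":[0,0,0.36],"fingers":0},{"dr":[0,0,0],"delta_pos":[0,0,0],"fingers":0.2},{"dr":[0,0,0],"delta_pos":[0,0,0],"fingers":0.5}]' 60
python3 -m pendant '[{"dr":[0,0,0],"delta_pos":[0,0,0],"fingers":1},{"dr":[0,0,0],"delta_pos":[0,0,0],"fingers":1},{"dr":[0,0,0],"delta_pos":[0,0,0],"fingers":1},{"dr":[0,0,0],"delta_pos":[0,0,0],"fingers":1},{"dr":[0,0,0],"delta_pos":[0,0,0],"fingers":1},{"dr":[0,0,0],"delta_pos":[0,0,0],"fingers":1}]' 60
```

```text
clock: 4.05
position: [0.509, 0.3421, 0.0291]
tool_rot: [180.0, -0.0, -175.4]
ft_force: [-0.0, -0.0, 0.5]
grip_width: 0.687
grip_force: 0.0
clock: 4.55
position: [0.5092, 0.3416, 0.0296]
tool_rot: [180.0, 0.0, -175.4]
ft_force: [-0.0, -0.1, 0.0]
grip_width: 0.25
grip_force: 0.0
```

```bash
python3 -m pendant '[{"dr":[0,0,0],"delta_pos":[0,0,0],"fingers":1},{"dr":[0,0,0],"delta_pos":[0,0,0],"fingers":1},{"dr":[0,0,0],"delta_pos":[0,0,0],"fingers":1},{"dr":[0,0,0],"delta_pos":[0,0,0],"fingers":1}]' 60
python3 -m pendant '[{"dr":[0,0,0],"delta_pos":[0,0,-0.1],"fingers":1},{"dr":[0,0,0],"delta_pos":[0,0,-0.3],"fingers":1},{"dr":[0,0,0],"delta_pos":[0,0,-0.6],"fingers":1},{"dr":[0,0,0],"delta_pos":[0,0,-0.8],"fingers":1},{"dr":[0,0,0],"delta_pos":[0,0,-0.8],"fingers":1},{"dr":[0,0,0],"delta_pos":[0,0,-0.4],"fingers":1},{"dr":[0,0,0],"delta_pos":[0,0,0],"fingers":1},{"dr":[0,0,0],"delta_pos":[0,0,0],"fingers":1}]' 60
python3 - <<'E'
from h import *
s=robot.read_state();c=cam("wrist");im=robot.read_camera("wrist");cv2.imwrite("pics/w2.png",im)
f=np.array([.5773,.0007]);a=.2319
for n,x,y in(("preL",-.16,.097),("L",-.12,.097),("R",-.12,.013)):
    q=place(np.array([x,y,0]),f[0],f[1],a);print(n,q);go(q[0],q[1],s["position"][2],103.3)
E
```

```text
clock: 4.88
position: [0.509, 0.3416, 0.0295]
tool_rot: [180.0, 0.0, -175.4]
ft_force: [-0.0, -0.8, 2.5]
grip_width: 0.157
grip_force: 60.0
clock: 5.55
position: [0.5095, 0.3419, 0.1507]
tool_rot: [179.9, 0.1, -175.4]
ft_force: [-0.6, -0.6, -2.7]
grip_width: 0.157
grip_force: 60.0
preL [0.39928974 0.05833112 0.        ]
t5.60 pos [0.5086 0.3411 0.1491] rpy [-1.7997e+02 -2.0000e-02 -1.7536e+02] F [-0.2 -0.8 -3. ] w 14.6 gf 60.0
total dpos units [ 3.296 -6.824 -0.036] after-rot: [-6.25  -4.286 -0.041] dr units [-8.0000e-03  1.0000e-03  1.6268e+01]
L [0.438219  0.0675242 0.       ]
t5.60 pos [0.5086 0.3411 0.1491] rpy [-1.7997e+02 -2.0000e-02 -1.7536e+02] F [-0.2 -0.8 -3. ] w 14.6 gf 60.0
total dpos units [ 2.307 -6.674 -0.036] after-rot: [-6.251 -3.286 -0.041] dr units [-8.0000e-03  1.0000e-03  1.6268e+01]
R [ 0.45752447 -0.01422724  0.        ]
t5.60 pos [0.5086 0.3411 0.1491] rpy [-1.7997e+02 -2.0000e-02 -1.7536e+02] F [-0.2 -0.8 -3. ] w 14.6 gf 60.0
total dpos units [ 1.992 -8.75  -0.035] after-rot: [-8.351 -3.286 -0.041] dr units [-8.0000e-03  1.0000e-03  1.6268e+01]
```

View pics/w2.png

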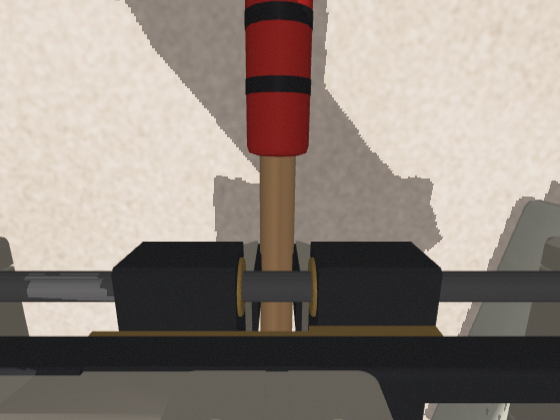

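The mallet is held square: shaft at column 277 and grip straight above it. Moving behind the left pad and turning.

```bash
python3 -m pendant '[{"dr":[0,0,0],"delta_pos":[0.365,-0.845,0],"fingers":1},{"dr":[0,0,0],"delta_pos":[0.365,-0.845,0],"fingers":1},{"dr":[0,0,0],"delta_pos":[0.365,-0.845,0],"fingers":1},{"dr":[0,0,0],"delta_pos":[0.365,-0.845,0],"fingers":1},{"dr":[0,0,0],"delta_pos":[0.365,-0.845,0],"fingers":1},{"dr":[0,0,0],"delta_pos":[0.365,-0.845,0],"fingers":1},{"dr":[0,0,0],"delta_pos":[0.365,-0.845,0],"fingers":1},{"dr":[0,0,0],"delta_pos":[0.365,-0.845,0],"fingers":1},{"dr":[0,0,0.5],"delta_pos":[0,0,0],"fingers":1},{"dr":[0,0,0.9],"delta_pos":[0,0,0],"fingers":1}]'
python3 -m pendant '[{"dr":[0,0,0.98],"delta_pos":[0,0,0],"fingers":1},{"dr":[0,0,0.98],"delta_pos":[0,0,0],"fingers":1},{"dr":[0,0,0.98],"delta_pos":[0,0,0],"fingers":1},{"dr":[0,0,0.98],"delta_pos":[0,0,0],"fingers":1},{"dr":[0,0,0.98],"delta_pos":[0,0,0],"fingers":1},{"dr":[0,0,0.98],"delta_pos":[0,0,0],"fingers":1},{"dr":[0,0,0.98],"delta_pos":[0,0,0],"fingers":1},{"dr":[0,0,0.98],"delta_pos":[0,0,0],"fingers":1},{"dr":[0,0,0.98],"delta_pos":[0,0,0],"fingers":1},{"dr":[0,0,0.98],"delta_pos":[0,0,0],"fingers":1}]'
python3 -m pendant '[{"dr":[0,0,0.98],"delta_pos":[0,0,0],"fingers":1},{"dr":[0,0,0.98],"delta_pos":[0,0,0],"fingers":1},{"dr":[0,0,0.98],"delta_pos":[0,0,0],"fingers":1},{"dr":[0,0,0.98],"delta_pos":[0,0,0],"fingers":1},{"dr":[0,0,0.98],"delta_pos":[0,0,0],"fingers":1},{"dr":[0,0,0.17],"delta_pos":[0,0,0],"fingers":1},{"dr":[0,0,0],"delta_pos":[0,0,0],"fingers":1},{"dr":[0,0,0],"delta_pos":[0,0,0],"fingers":1}]'
python3 - <<'E'
from h import *
c=cam("wrist")
O={}
for n in("scene","side"):
    im=robot.read_camera(n);cv2.imwrite(f"pics/{n}1.png",im)
f=np.array([.5773,.0007]);a=.2319
for x in(-.145,-.13,-.12):
    q=place(np.array([x,.097,0]),f[0],f[1],a);print(q);go(q[0],q[1],.0395,103.3)
E
```

```text
clock: 6.43
position: [0.4119, 0.0593, 0.1476]
tool_rot: [-179.9, -0.3, 177.2]
ft_force: [1.4, 0.3, -2.0]
grip_width: 0.157
grip_force: 60.0
clock: 7.27
position: [0.4128, 0.0623, 0.1477]
tool_rot: [-179.8, -0.1, 128.4]
ft_force: [-0.3, 0.4, -2.6]
grip_width: 0.158
grip_force: 60.0
clock: 7.93
position: [0.4137, 0.0625, 0.1485]
tool_rot: [-179.9, -0.0, 103.4]
ft_force: [-1.0, 0.3, -2.1]
grip_width: 0.16
grip_force: 60.0
[0.41388821 0.06177853 0.        ]
t8.03 pos [0.4141 0.0626 0.1489] rpy [-1.7994e+02 -1.0000e-02  1.0339e+02] F [ 0.2 -0.1 -1.7] w 14.5 gf 60.0
total dpos units [-0.019 -0.006  2.734] after-rot: [-0.018 -0.009  2.734] dr units [-0.012 -0.002  0.018]
[0.42848668 0.06522593 0.        ]
t8.03 pos [0.4141 0.0626 0.1489] rpy [-1.7994e+02 -1.0000e-02  1.0339e+02] F [ 0.2 -0.1 -1.7] w 14.5 gf 60.0
total dpos units [-0.019  0.369  2.734] after-rot: [-0.018  0.366  2.734] dr units [-0.012 -0.002  0.018]
[0.438219  0.0675242 0.       ]
t8.03 pos [0.4141 0.0626 0.1489] rpy [-1.7994e+02 -1.0000e-02  1.0339e+02] F [ 0.2 -0.1 -1.7] w 14.5 gf 60.0
total dpos units [-0.02   0.619  2.734] after-rot: [-0.019  0.616  2.734] dr units [-0.012 -0.002  0.018]
```

View pics/side1.png

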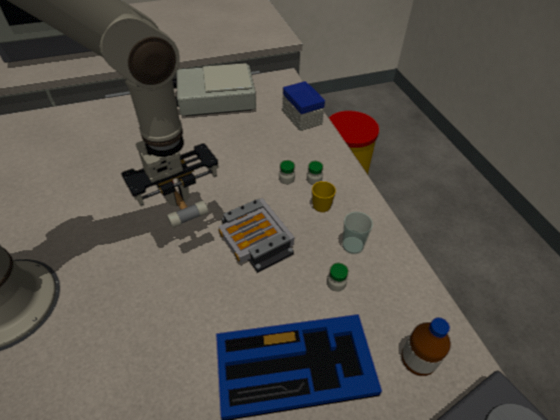

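The head is free at (187,213), behind the left side of the insert. I'm lowering it and checking the head against its projected model position.

```bash
python3 -m pendant '[{"dr":[0,0,0],"delta_pos":[0,0,0.4],"fingers":1},{"dr":[0,0,0],"delta_pos":[0,0,0.7],"fingers":1},{"dr":[0,0,0],"delta_pos":[0,0,0.7],"fingers":1},{"dr":[0,0,0],"delta_pos":[0,0,0.5],"fingers":1},{"dr":[0,0,0],"delta_pos":[0,0,0.3],"fingers":1},{"dr":[0,0,0],"delta_pos":[0,0,0.13],"fingers":1},{"dr":[0,0,0],"delta_pos":[0,0,0],"fingers":1},{"dr":[0,0,0],"delta_pos":[0,0,0],"fingers":1}]'
python3 - <<'E'
from h import *
s=robot.read_state();p=np.array(s["position"]);yaw=np.radians(s["tool_rot"][2]+180)
o=p+.055*np.array([np.cos(yaw),np.sin(yaw),0]);o[2]=p[2]-.0135-.016
ims=[]
for n in("scene","side"):
    c=cam(n);im=robot.read_camera(n);ims.append(im.copy())
    for P in M["mallet"]:
        h=cv2.convexHull(proj(c,place(P,o[0],o[1],yaw,o[2])).astype(np.float32))
        ims.append(None);ims.pop()
        cv2.polylines(im,[(h*16).astype(np.int32)],True,(0,0,255),1,shift=4)
    for x,y,z in((-.078,.042,.026),(-.078,-.042,.026)):
        u=proj(c,place(np.array([x,y,z]),.5773,.0007,.2319))[0];cv2.circle(im,tuple(int(q) for q in u.round()),2,(255,0,255),1)
    q=proj(c,o[None])[0];k=q.astype(int);print(n,q)
    x0,y0=max(0,k[0]-40),max(0,k[1]-55)
    ims[-1]=cv2.resize(im[y0:y0+110,x0-30:x0+100],None,fx=3,fy=3,interpolation=cv2.INTER_NEAREST)
cv2.imwrite("pics/ov1.png",np.hstack(ims))
go()
E
```

```text
clock: 8.7
position: [0.4147, 0.0627, 0.0403]
tool_rot: [180.0, -0.0, 103.3]
ft_force: [-0.0, 1.8, -2.5]
grip_width: 0.158
grip_force: 60.0
scene [265.75565955 149.77082534]
side [195.56597069 247.74726903]
t8.80 pos [0.4154 0.0628 0.041 ] rpy [179.9    0.   103.31] F [-0.3  1.1 -1.8] w 14.3 gf 60.0
total dpos units [0. 0. 0.] after-rot: [0. 0. 0.] dr units [0.021 0.001 0.   ]
```

View pics/ov1.png

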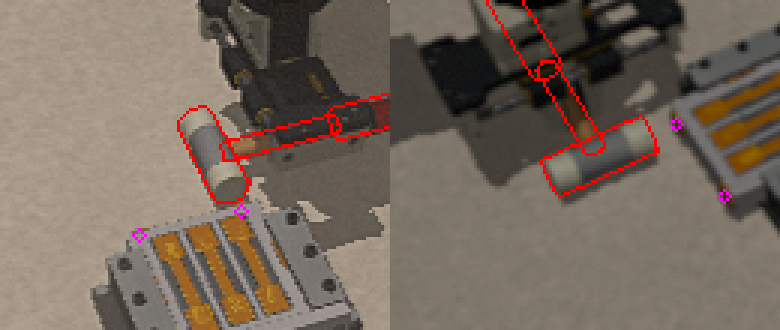

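The overlay matches the head within 1–2 px in both views, with the head axis pointing at the left pad (the pads are the magenta marks). Approaching the left pad slowly.

```bash
python3 -m pendant '[{"dr":[0,0,0],"delta_pos":[0,0.1,0],"fingers":1},{"dr":[0,0,0],"delta_pos":[0,0.13,0],"fingers":1},{"dr":[0,0,0],"delta_pos":[0,0.13,0],"fingers":1},{"dr":[0,0,0],"delta_pos":[0,0.1,0],"fingers":1},{"dr":[0,0,0],"delta_pos":[0,0.04,0],"fingers":1},{"dr":[0,0,0],"delta_pos":[0,0,0],"fingers":1}]'
for i in 1 2 3; do python3 -m pendant '[{"dr":[0,0,0],"delta_pos":[0,0.025,0],"fingers":1},{"dr":[0,0,0],"delta_pos":[0,0.025,0],"fingers":1}]' | egrep 'pos|force:'; done
```

```text
clock: 9.3
position: [0.4348, 0.0675, 0.0402]
tool_rot: [179.9, -0.0, 103.3]
ft_force: [-0.3, -0.6, -1.7]
grip_width: 0.154
grip_force: 60.0
position: [0.4355, 0.0676, 0.04]
ft_force: [0.8, 0.2, -1.9]
grip_force: 60.0
position: [0.4377, 0.0681, 0.04]
ft_force: [-0.0, 0.6, -2.4]
grip_force: 60.0
position: [0.4386, 0.0684, 0.0398]
ft_force: [-3.8, 0.6, -1.9]
grip_force: 60.0
```

```bash
for i in 1 2 3 4 ; do python3 -m pendant '[{"dr":[0,0,0],"delta_pos":[0,0.025,0],"fingers":1}]' | egrep 'position|ft_force:'; done
```

```text
position: [0.4388, 0.0685, 0.0396]
ft_force: [-5.7, 0.2, -1.4]
position: [0.4391, 0.0687, 0.0394]
ft_force: [-7.4, -0.5, -0.7]
position: [0.4392, 0.0688, 0.0392]
ft_force: [-8.0, -0.8, -1.1]
position: [0.4394, 0.0689, 0.039]
ft_force: [-10.9, -0.1, -0.5]
```

```bash
for i in 1 2 3 4 5 6; do python3 -m pendant '[{"dr":[0,0,0],"delta_pos":[0,0.025,0],"fingers":1}]' | egrep 'position|ft_force:'; done
```

```text
position: [0.4396, 0.069, 0.0388]
ft_force: [-11.1, -0.9, -0.7]
position: [0.4398, 0.0691, 0.0386]
ft_force: [-12.2, -0.7, 0.4]
position: [0.44, 0.0692, 0.0384]
ft_force: [-14.1, -0.7, 0.3]
position: [0.4401, 0.0693, 0.0382]
ft_force: [-15.4, 0.4, 0.3]
position: [0.4403, 0.0695, 0.038]
ft_force: [-14.9, -0.6, 0.6]
position: [0.4409, 0.0697, 0.0379]
ft_force: [-15.8, 0.1, 0.3]
```

```bash
for i in 1 2 3; do python3 -m pendant '[{"dr":[0,0,0],"delta_pos":[0,0.025,0],"fingers":1}]' | egrep 'position|ft_force:'; done
python3 - <<'E'
from h import *
go()
for n in("scene","side"):robot.read_camera(n)
im=robot.read_camera("scene");a=cv2.resize(im[150:240,215:335],None,fx=3.3,fy=3.3,interpolation=cv2.INTER_CUBIC)
im=robot.read_camera("side");b=cv2.resize(im[190:280,180:300],None,fx=3.3,fy=3.3,interpolation=cv2.INTER_CUBIC)
cv2.imwrite("pics/c1.png",np.hstack([a,b]))
E
```

```text
position: [0.4416, 0.07, 0.0377]
ft_force: [-15.2, 0.8, -0.2]
position: [0.4424, 0.0703, 0.0377]
ft_force: [-16.3, 0.9, 0.0]
position: [0.4432, 0.0705, 0.0376]
ft_force: [-15.2, 0.3, -1.0]
t10.88 pos [0.4432 0.0705 0.0376] rpy [-1.7900e+02 -7.0000e-02  1.0324e+02] F [-15.2   0.3  -1. ] w 14.7 gf 60.6
total dpos units [0. 0. 0.] after-rot: [0. 0. 0.] dr units [-0.201 -0.013  0.   ]
```

View pics/c1.png

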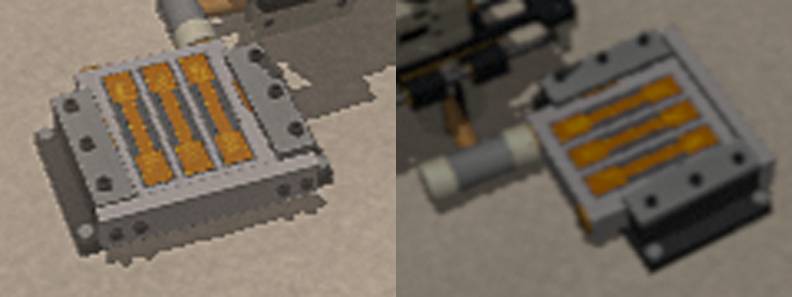

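The crops show a thin gap at the left rail, at (318,155) in the left crop, while the right side is still seated. The left side is out by about 3 mm. Backing off and moving to the right pad.

```bash
python3 -m pendant '[{"dr":[0,0,0],"delta_pos":[0,-0.2,0],"fingers":1},{"dr":[0,0,0],"delta_pos":[0,-0.25,0],"fingers":1},{"dr":[0,0,0],"delta_pos":[-0.4,-0.1,0],"fingers":1},{"dr":[0,0,0],"delta_pos":[-0.7,0,0],"fingers":1},{"dr":[0,0,0],"delta_pos":[-0.7,0,0],"fingers":1},{"dr":[0,0,0],"delta_pos":[-0.3,0,0],"fingers":1},{"dr":[0,0,0],"delta_pos":[0,0,0],"fingers":1},{"dr":[0,0,0],"delta_pos":[0,0,0],"fingers":1}]'
python3 - <<'E'
from h import *
for x in(-.13,-.12):
    q=place(np.array([x,.013,0]),.5773,.0007,.2319);go(q[0],q[1],.0395,103.3)
E
```

```text
clock: 11.75
position: [0.4514, -0.016, 0.0406]
tool_rot: [179.9, 0.0, 103.2]
ft_force: [0.3, 1.1, -2.5]
grip_width: 0.159
grip_force: 60.0
t11.75 pos [ 0.4514 -0.016   0.0406] rpy [1.7986e+02 3.0000e-02 1.0317e+02] F [ 0.3  1.1 -2.5] w 14.6 gf 60.0
total dpos units [ 0.007 -0.091  0.027] after-rot: [ 0.008 -0.091  0.027] dr units [ 0.027  0.007 -0.026]
t11.75 pos [ 0.4514 -0.016   0.0406] rpy [1.7986e+02 3.0000e-02 1.0317e+02] F [ 0.3  1.1 -2.5] w 14.6 gf 60.0
total dpos units [0.008 0.159 0.027] after-rot: [0.008 0.159 0.027] dr units [ 0.027  0.007 -0.026]
```

```bash
python3 -m pendant '[{"dr":[0,0,0],"delta_pos":[0,0.06,0],"fingers":1},{"dr":[0,0,0],"delta_pos":[0,0.05,0],"fingers":1},{"dr":[0,0,0],"delta_pos":[0,0.03,0],"fingers":1},{"dr":[0,0,0],"delta_pos":[0,0.03,0],"fingers":1},{"dr":[0,0,0],"delta_pos":[0,0.03,0],"fingers":1},{"dr":[0,0,0],"delta_pos":[0,0.03,0],"fingers":1}]' | egrep 'position|ft_force:'
python3 -m pendant '[{"dr":[0,0,0],"delta_pos":[0,0.03,0],"fingers":1},{"dr":[0,0,0],"delta_pos":[0,0.03,0],"fingers":1},{"dr":[0,0,0],"delta_pos":[0,0.03,0],"fingers":1}]'| egrep 'position|ft_force:'
for i in 1 2 3 4 5; do python3 -m pendant '[{"dr":[0,0,0],"delta_pos":[0,0.025,0],"fingers":1}]' | egrep 'position|ft_force:'; done
```

```text
position: [0.4584, -0.0127, 0.0398]
ft_force: [-2.3, 0.2, -2.0]
position: [0.4596, -0.0124, 0.0392]
ft_force: [-9.0, 0.0, -1.6]
position: [0.4598, -0.0123, 0.039]
ft_force: [-9.9, -0.2, -0.4]
position: [0.4599, -0.0123, 0.0388]
ft_force: [-10.9, -1.0, -0.2]
position: [0.46, -0.0122, 0.0386]
ft_force: [-11.7, -1.1, 0.2]
position: [0.4602, -0.012, 0.0384]
ft_force: [-12.3, -0.5, -1.3]
position: [0.4604, -0.0119, 0.0382]
ft_force: [-14.9, -0.2, 0.3]
```

```bash
for i in 1 2 3 4 5 6 7 8; do python3 -m pendant '[{"dr":[0,0,0],"delta_pos":[0,0.025,0],"fingers":1}]' | egrep 'position|ft_force:'; done
```

```text
position: [0.4607, -0.0118, 0.038]
ft_force: [-15.0, -1.0, 0.5]
position: [0.4613, -0.0118, 0.0379]
ft_force: [-15.5, -2.1, 0.7]
position: [0.4621, -0.0118, 0.0378]
ft_force: [-15.1, -3.0, 0.8]
position: [0.4629, -0.0119, 0.0378]
ft_force: [-15.6, -2.8, 0.7]
position: [0.4638, -0.0119, 0.0378]
ft_force: [-14.5, -3.4, 0.2]
position: [0.4646, -0.012, 0.0377]
ft_force: [-15.9, -4.6, 1.3]
position: [0.4654, -0.012, 0.0377]
ft_force: [-15.7, -5.4, 1.0]
position: [0.4663, -0.012, 0.0377]
ft_force: [-16.0, -6.5, 0.6]
```

Right side is out by about 6 mm at 16–17 N. Backing off, and checking with optical flow on the insert's top.

```bash
cat >> h.py <<'E'
FX,FY,FA=.5773,.0007,.2319
def walk():
    R=Ro.from_euler("z",FA).as_matrix()
    A=[];B=[]
    for n in("scene","side"):
        c=cam(n);a=cv2.cvtColor(cv2.imread(f"pics/{n}0.png"),6);b=cv2.cvtColor(robot.read_camera(n),6)
        msk=np.zeros_like(a);q=proj(c,place(np.array([[-.055,-.048,.038],[.04,-.048,.038],[.04,.048,.038],[-.055,.048,.038]]),FX,FY,FA))
        cv2.fillConvexPoly(msk,q.round().astype(np.int32),255)
        p=cv2.goodFeaturesToTrack(a,80,.02,4,mask=msk)
        r,st,_=cv2.calcOpticalFlowPyrLK(a,b,p,None,winSize=(13,13),maxLevel=2)
        rb,st2,_=cv2.calcOpticalFlowPyrLK(b,a,r,None,winSize=(13,13),maxLevel=2)
        ok=(st*st2).ravel()*(np.abs(rb-p).max(2).ravel()<.3)>0
        f=lambda P:np.array([(R.T@(unproj(c,u,.036)-[FX,FY,0]))[:2] for u in P])
        P=f(p[ok,0]);Q=f(r[ok,0]);A.append(P);B.append(Q)
        for nm,PP,QQ in((n,P,Q),)+((("both",np.vstack(A),np.vstack(B)),) if n=="side" else ()):
            M2,inl=cv2.estimateAffinePartial2D(PP,QQ,ransacReprojThreshold=.0015)
            i=inl.ravel()>0;D=QQ[i,0]-PP[i,0];k=np.polyfit(PP[i,1],D,1)
            print(nm,"n",i.sum(),"L %.1f R %.1f mm"%(1e3*(k[1]+.056*k[0]),1e3*(k[1]-.056*k[0])))
E
python3 -m pendant '[{"dr":[0,0,0],"delta_pos":[0,-0.3,0],"fingers":1},{"dr":[0,0,0],"delta_pos":[0,-0.25,0],"fingers":1},{"dr":[0,0,0],"delta_pos":[0.4,0,0],"fingers":1},{"dr":[0,0,0],"delta_pos":[0.7,0,0],"fingers":1},{"dr":[0,0,0],"delta_pos":[0.7,0,0],"fingers":1},{"dr":[0,0,0],"delta_pos":[0.3,0,0],"fingers":1},{"dr":[0,0,0],"delta_pos":[0,0,0],"fingers":1},{"dr":[0,0,0],"delta_pos":[0,0,0],"fingers":1}]'
python3 - <<'E'
from h import *
walk()
q=place(np.array([-.12,.097,0]),FX,FY,FA);go(q[0],q[1],.0395,103.3)
E
```

```text
clock: 14.25
position: [0.4355, 0.0684, 0.0406]
tool_rot: [179.9, -0.0, 103.5]
ft_force: [-0.5, 0.6, -2.3]
grip_width: 0.159
grip_force: 60.0
scene n 13 L 3.5 R 5.7 mm
side n 9 L 5.9 R 0.7 mm
both n 21 L 3.1 R 5.9 mm
t14.35 pos [0.4356 0.0667 0.0404] rpy [1.7993e+02 3.0000e-02 1.0326e+02] F [ 1.3 -0.2 -2.4] w 14.5 gf 60.0
total dpos units [0.006 0.07  0.022] after-rot: [0.006 0.07  0.022] dr units [ 0.015  0.006 -0.009]
```

```bash
python3 -m pendant '[{"dr":[0,0,0],"delta_pos":[0,0.06,0],"fingers":1},{"dr":[0,0,0],"delta_pos":[0,0.04,0],"fingers":1},{"dr":[0,0,0],"delta_pos":[0,0.03,0],"fingers":1},{"dr":[0,0,0],"delta_pos":[0,0.03,0],"fingers":1},{"dr":[0,0,0],"delta_pos":[0,0.03,0],"fingers":1},{"dr":[0,0,0],"delta_pos":[0,0.03,0],"fingers":1},{"dr":[0,0,0],"delta_pos":[0,0.03,0],"fingers":1},{"dr":[0,0,0],"delta_pos":[0,0.03,0],"fingers":1},{"dr":[0,0,0],"delta_pos":[0,0.03,0],"fingers":1}]' | egrep 'position|ft_force:'
python3 -m pendant '[{"dr":[0,0,0],"delta_pos":[0,0.025,0],"fingers":1},{"dr":[0,0,0],"delta_pos":[0,0.025,0],"fingers":1},{"dr":[0,0,0],"delta_pos":[0,0.025,0],"fingers":1},{"dr":[0,0,0],"delta_pos":[0,0.025,0],"fingers":1}]'| egrep 'position|ft_force:'
for i in 1 2 3; do python3 -m pendant '[{"dr":[0,0,0],"delta_pos":[0,0.025,0],"fingers":1}]' | egrep 'position|ft_force:'; done
```

```text
position: [0.443, 0.0696, 0.0391]
ft_force: [-9.2, -0.3, -0.3]
position: [0.4437, 0.0701, 0.0383]
ft_force: [-13.6, -0.3, 0.7]
position: [0.4439, 0.0702, 0.0381]
ft_force: [-14.4, -0.7, 0.2]
position: [0.4442, 0.0704, 0.0379]
ft_force: [-15.3, 0.3, 0.8]
position: [0.4449, 0.0707, 0.0378]
ft_force: [-16.1, -0.2, 0.5]
```

```bash
python3 -m pendant '[{"dr":[0,0,0],"delta_pos":[0,0.025,0],"fingers":1},{"dr":[0,0,0],"delta_pos":[0,0.025,0],"fingers":1},{"dr":[0,0,0],"delta_pos":[0,0.025,0],"fingers":1},{"dr":[0,0,0],"delta_pos":[0,0.025,0],"fingers":1},{"dr":[0,0,0],"delta_pos":[0,0.025,0],"fingers":1}]' | egrep 'position|ft_force:'
python3 -m pendant '[{"dr":[0,0,0],"delta_pos":[0,-0.3,0],"fingers":1},{"dr":[0,0,0],"delta_pos":[0,-0.2,0],"fingers":1},{"dr":[0,0,0],"delta_pos":[-0.4,0,0],"fingers":1},{"dr":[0,0,0],"delta_pos":[-0.7,0,0],"fingers":1},{"dr":[0,0,0],"delta_pos":[-0.7,0,0],"fingers":1},{"dr":[0,0,0],"delta_pos":[-0.3,0,0],"fingers":1},{"dr":[0,0,0],"delta_pos":[0,0,0],"fingers":1},{"dr":[0,0,0],"delta_pos":[0,0,0],"fingers":1}]'
python3 - <<'E'
from h import *
walk()
q=place(np.array([-.12,.013,0]),FX,FY,FA);go(q[0],q[1],.0395,103.3)
E
```

```text
position: [0.4489, 0.0722, 0.0374]
ft_force: [-15.5, 0.6, -1.4]
clock: 16.77
position: [0.4593, -0.014, 0.0404]
tool_rot: [179.9, 0.0, 103.2]
ft_force: [-0.2, 0.0, -3.2]
grip_width: 0.155
grip_force: 60.0
scene n 9 L 9.0 R 5.6 mm
side n 4 L 17.2 R -0.3 mm
both n 13 L 8.8 R 5.8 mm
t16.87 pos [ 0.4585 -0.0123  0.0402] rpy [ 1.7995e+02 -3.0000e-02  1.0336e+02] F [ 0.9  0.2 -1.9] w 14.3 gf 60.0
total dpos units [-0.041 -0.036  0.019] after-rot: [-0.041 -0.036  0.019] dr units [ 0.009 -0.006  0.011]
```

```bash
python3 -m pendant '[{"dr":[0,0,0],"delta_pos":[-0.03,0.06,0],"fingers":1},{"dr":[0,0,0],"delta_pos":[0,0.04,0],"fingers":1},{"dr":[0,0,0],"delta_pos":[0,0.03,0],"fingers":1},{"dr":[0,0,0],"delta_pos":[0,0.03,0],"fingers":1},{"dr":[0,0,0],"delta_pos":[0,0.03,0],"fingers":1},{"dr":[0,0,0],"delta_pos":[0,0.03,0],"fingers":1},{"dr":[0,0,0],"delta_pos":[0,0.03,0],"fingers":1},{"dr":[0,0,0],"delta_pos":[0,0.03,0],"fingers":1},{"dr":[0,0,0],"delta_pos":[0,0.03,0],"fingers":1}]' | egrep 'position|ft_force:'
python3 -m pendant '[{"dr":[0,0,0],"delta_pos":[0,0.025,0],"fingers":1},{"dr":[0,0,0],"delta_pos":[0,0.025,0],"fingers":1},{"dr":[0,0,0],"delta_pos":[0,0.025,0],"fingers":1},{"dr":[0,0,0],"delta_pos":[0,0.025,0],"fingers":1}]'| egrep 'position|ft_force:'
python3 -m pendant '[{"dr":[0,0,0],"delta_pos":[0,0.025,0],"fingers":1},{"dr":[0,0,0],"delta_pos":[0,0.025,0],"fingers":1}]' | egrep 'position|ft_force:'; python3 -m pendant '[{"dr":[0,0,0],"delta_pos":[0,0.025,0],"fingers":1}]' | egrep 'position|ft_force:'
```

```text
position: [0.4657, -0.012, 0.0388]
ft_force: [-10.5, 0.3, -0.7]
position: [0.4665, -0.0116, 0.038]
ft_force: [-15.7, -1.0, 0.9]
position: [0.468, -0.0116, 0.0378]
ft_force: [-15.2, -3.2, 1.0]
position: [0.4688, -0.0117, 0.0378]
ft_force: [-14.8, -3.5, 0.7]
```

Yield occurred as predicted (0.4666). The stop is near x = 0.472, about 4 more rows.

```bash
python3 -m pendant '[{"dr":[0,0,0],"delta_pos":[0,0.025,0],"fingers":1},{"dr":[0,0,0],"delta_pos":[0,0.025,0],"fingers":1},{"dr":[0,0,0],"delta_pos":[0,0.025,0],"fingers":1},{"dr":[0,0,0],"delta_pos":[0,0.025,0],"fingers":1}]' | egrep 'position|ft_force:'
python3 -m pendant '[{"dr":[0,0,0],"delta_pos":[0,-0.3,0],"fingers":1},{"dr":[0,0,0],"delta_pos":[0,-0.2,0],"fingers":1},{"dr":[0,0,0],"delta_pos":[0.4,0,0],"fingers":1},{"dr":[0,0,0],"delta_pos":[0.7,0,0],"fingers":1},{"dr":[0,0,0],"delta_pos":[0.7,0,0],"fingers":1},{"dr":[0,0,0],"delta_pos":[0.3,0,0],"fingers":1},{"dr":[0,0,0],"delta_pos":[0,0,0],"fingers":1},{"dr":[0,0,0],"delta_pos":[0,0,0],"fingers":1}]'
python3 - <<'E'
from h import *
walk()
q=place(np.array([-.12,.097,0]),FX,FY,FA);go(q[0],q[1],.0395,103.3)
E
```

```text
position: [0.4722, -0.0119, 0.0376]
ft_force: [-15.9, -5.6, 1.4]
clock: 19.2
position: [0.4435, 0.0691, 0.0406]
tool_rot: [179.9, -0.0, 103.5]
ft_force: [-0.4, -0.2, -2.1]
grip_width: 0.156
grip_force: 60.0
scene n 13 L 9.2 R 12.1 mm
side n 7 L 8.2 R 13.4 mm
both n 15 L 7.7 R 13.7 mm
t19.30 pos [0.4435 0.0674 0.0404] rpy [1.7992e+02 3.0000e-02 1.0326e+02] F [ 0.4 -1.1 -1.6] w 14.5 gf 60.0
total dpos units [ 0.034 -0.127  0.022] after-rot: [ 0.034 -0.127  0.022] dr units [ 0.016  0.006 -0.008]
```

```bash
python3 -m pendant '[{"dr":[0,0,0],"delta_pos":[0.03,0.04,0],"fingers":1},{"dr":[0,0,0],"delta_pos":[0,0.03,0],"fingers":1},{"dr":[0,0,0],"delta_pos":[0,0.03,0],"fingers":1},{"dr":[0,0,0],"delta_pos":[0,0.03,0],"fingers":1},{"dr":[0,0,0],"delta_pos":[0,0.03,0],"fingers":1},{"dr":[0,0,0],"delta_pos":[0,0.03,0],"fingers":1},{"dr":[0,0,0],"delta_pos":[0,0.03,0],"fingers":1},{"dr":[0,0,0],"delta_pos":[0,0.03,0],"fingers":1}]' | egrep 'position|ft_force:'
python3 -m pendant '[{"dr":[0,0,0],"delta_pos":[0,0.025,0],"fingers":1},{"dr":[0,0,0],"delta_pos":[0,0.025,0],"fingers":1},{"dr":[0,0,0],"delta_pos":[0,0.025,0],"fingers":1},{"dr":[0,0,0],"delta_pos":[0,0.025,0],"fingers":1}]'| egrep 'position|ft_force:'
python3 -m pendant '[{"dr":[0,0,0],"delta_pos":[0,0.025,0],"fingers":1},{"dr":[0,0,0],"delta_pos":[0,0.025,0],"fingers":1}]' | egrep 'position|ft_force:'; python3 -m pendant '[{"dr":[0,0,0],"delta_pos":[0,0.025,0],"fingers":1}]' | egrep 'position|ft_force:'
```

```text
position: [0.4486, 0.0708, 0.0392]
ft_force: [-8.7, -0.7, -0.2]
position: [0.4493, 0.0713, 0.0384]
ft_force: [-13.1, -0.9, 1.0]
position: [0.4498, 0.0716, 0.038]
ft_force: [-15.0, -1.0, 0.9]
position: [0.4504, 0.0719, 0.0378]
ft_force: [-14.2, 0.3, -0.0]
```

```bash
python3 -m pendant '[{"dr":[0,0,0],"delta_pos":[0,0.025,0],"fingers":1},{"dr":[0,0,0],"delta_pos":[0,0.025,0],"fingers":1},{"dr":[0,0,0],"delta_pos":[0,0.025,0],"fingers":1},{"dr":[0,0,0],"delta_pos":[0,0.025,0],"fingers":1},{"dr":[0,0,0],"delta_pos":[0,0.025,0],"fingers":1}]' | egrep 'position|ft_force:'
python3 -m pendant '[{"dr":[0,0,0],"delta_pos":[0,-0.3,0],"fingers":1},{"dr":[0,0,0],"delta_pos":[0,-0.2,0],"fingers":1},{"dr":[0,0,0],"delta_pos":[-0.4,0,0],"fingers":1},{"dr":[0,0,0],"delta_pos":[-0.7,0,0],"fingers":1},{"dr":[0,0,0],"delta_pos":[-0.7,0,0],"fingers":1},{"dr":[0,0,0],"delta_pos":[-0.3,0,0],"fingers":1},{"dr":[0,0,0],"delta_pos":[0,0,0],"fingers":1},{"dr":[0,0,0],"delta_pos":[0,0,0],"fingers":1}]'
python3 - <<'E'
from h import *
walk()
q=place(np.array([-.12,.013,0]),FX,FY,FA);go(q[0],q[1],.0395,103.3)
E
```

```text
position: [0.4543, 0.0734, 0.0374]
ft_force: [-14.8, 1.2, -0.8]
clock: 21.63
position: [0.4645, -0.0128, 0.0404]
tool_rot: [179.9, 0.0, 103.2]
ft_force: [-0.6, 0.6, -2.3]
grip_width: 0.164
grip_force: 60.0
scene n 11 L 14.6 R 12.0 mm
side n 2 L 107.4 R -29.7 mm
both n 11 L 14.6 R 12.0 mm
t21.73 pos [ 0.4638 -0.011   0.0403] rpy [ 1.7995e+02 -3.0000e-02  1.0336e+02] F [-0.   0.5 -2.3] w 14.3 gf 60.0
total dpos units [-0.042 -0.171  0.019] after-rot: [-0.042 -0.171  0.019] dr units [ 0.01  -0.006  0.012]
```

```bash
python3 -m pendant '[{"dr":[0,0,0],"delta_pos":[-0.03,0.06,0],"fingers":1},{"dr":[0,0,0],"delta_pos":[0,0.06,0],"fingers":1},{"dr":[0,0,0],"delta_pos":[0,0.03,0],"fingers":1},{"dr":[0,0,0],"delta_pos":[0,0.03,0],"fingers":1},{"dr":[0,0,0],"delta_pos":[0,0.03,0],"fingers":1},{"dr":[0,0,0],"delta_pos":[0,0.03,0],"fingers":1},{"dr":[0,0,0],"delta_pos":[0,0.03,0],"fingers":1},{"dr":[0,0,0],"delta_pos":[0,0.03,0],"fingers":1},{"dr":[0,0,0],"delta_pos":[0,0.03,0],"fingers":1}]' | egrep 'position|ft_force:'
python3 -m pendant '[{"dr":[0,0,0],"delta_pos":[0,0.025,0],"fingers":1},{"dr":[0,0,0],"delta_pos":[0,0.025,0],"fingers":1},{"dr":[0,0,0],"delta_pos":[0,0.025,0],"fingers":1},{"dr":[0,0,0],"delta_pos":[0,0.025,0],"fingers":1}]'| egrep 'position|ft_force:'
python3 -m pendant '[{"dr":[0,0,0],"delta_pos":[0,0.025,0],"fingers":1},{"dr":[0,0,0],"delta_pos":[0,0.025,0],"fingers":1}]' | egrep 'position|ft_force:'; python3 -m pendant '[{"dr":[0,0,0],"delta_pos":[0,0.025,0],"fingers":1}]' | egrep 'position|ft_force:'
```

```text
position: [0.4714, -0.0106, 0.0387]
ft_force: [-11.9, -1.1, -0.2]
position: [0.4725, -0.0102, 0.0379]
ft_force: [-14.8, -1.7, 0.7]
position: [0.4741, -0.0103, 0.0378]
ft_force: [-14.9, -2.9, 1.1]
position: [0.4749, -0.0103, 0.0378]
ft_force: [-15.3, -4.1, 1.5]
```

```bash
python3 -m pendant '[{"dr":[0,0,0],"delta_pos":[0,0.025,0],"fingers":1},{"dr":[0,0,0],"delta_pos":[0,0.025,0],"fingers":1},{"dr":[0,0,0],"delta_pos":[0,0.025,0],"fingers":1}]' | egrep 'position|ft_force:'
python3 -m pendant '[{"dr":[0,0,0],"delta_pos":[0,-0.3,0],"fingers":1},{"dr":[0,0,0],"delta_pos":[0,-0.2,0],"fingers":1},{"dr":[0,0,0],"delta_pos":[0.4,0,0],"fingers":1},{"dr":[0,0,0],"delta_pos":[0.7,0,0],"fingers":1},{"dr":[0,0,0],"delta_pos":[0.7,0,0],"fingers":1},{"dr":[0,0,0],"delta_pos":[0.3,0,0],"fingers":1},{"dr":[0,0,0],"delta_pos":[0,0,0],"fingers":1},{"dr":[0,0,0],"delta_pos":[0,0,0],"fingers":1}]'
python3 - <<'E'
from h import *
walk()
q=place(np.array([-.12,.097,0]),FX,FY,FA);go(q[0],q[1],.0395,103.3)
E
```

```text
position: [0.4775, -0.0105, 0.0376]
ft_force: [-16.1, -5.9, 1.7]
clock: 23.98
position: [0.4486, 0.0703, 0.0405]
tool_rot: [179.9, -0.0, 103.5]
ft_force: [0.0, -0.4, -2.1]
grip_width: 0.155
grip_force: 60.0
scene n 12 L 15.7 R 16.5 mm
side n 2 L 152.2 R -37.0 mm
both n 12 L 15.7 R 16.5 mm
t24.08 pos [0.4485 0.0685 0.0404] rpy [1.7992e+02 3.0000e-02 1.0326e+02] F [ 0.3 -0.5 -1.1] w 14.3 gf 60.0
total dpos units [ 0.035 -0.257  0.021] after-rot: [ 0.035 -0.257  0.022] dr units [ 0.015  0.007 -0.008]
```

```bash
python3 -m pendant '[{"dr":[0,0,0],"delta_pos":[0.03,0.05,0],"fingers":1},{"dr":[0,0,0],"delta_pos":[0,0.03,0],"fingers":1},{"dr":[0,0,0],"delta_pos":[0,0.03,0],"fingers":1},{"dr":[0,0,0],"delta_pos":[0,0.03,0],"fingers":1},{"dr":[0,0,0],"delta_pos":[0,0.03,0],"fingers":1},{"dr":[0,0,0],"delta_pos":[0,0.03,0],"fingers":1},{"dr":[0,0,0],"delta_pos":[0,0.03,0],"fingers":1},{"dr":[0,0,0],"delta_pos":[0,0.03,0],"fingers":1}]' | egrep 'position|ft_force:'
python3 -m pendant '[{"dr":[0,0,0],"delta_pos":[0,0.025,0],"fingers":1},{"dr":[0,0,0],"delta_pos":[0,0.025,0],"fingers":1},{"dr":[0,0,0],"delta_pos":[0,0.025,0],"fingers":1},{"dr":[0,0,0],"delta_pos":[0,0.025,0],"fingers":1}]'| egrep 'position|ft_force:'
python3 -m pendant '[{"dr":[0,0,0],"delta_pos":[0,0.025,0],"fingers":1},{"dr":[0,0,0],"delta_pos":[0,0.025,0],"fingers":1},{"dr":[0,0,0],"delta_pos":[0,0.025,0],"fingers":1}]' | egrep 'position|ft_force:'; python3 -m pendant '[{"dr":[0,0,0],"delta_pos":[0,0.025,0],"fingers":1}]' | egrep 'position|ft_force:'
```

```text
position: [0.454, 0.0721, 0.0392]
ft_force: [-8.1, -0.9, -0.0]
position: [0.4547, 0.0726, 0.0383]
ft_force: [-13.3, -0.5, 1.0]
position: [0.4558, 0.0731, 0.0378]
ft_force: [-16.1, 0.2, 0.3]
position: [0.4565, 0.0735, 0.0377]
ft_force: [-16.0, 1.0, 1.1]
```

```bash
python3 -m pendant '[{"dr":[0,0,0],"delta_pos":[0,0.025,0],"fingers":1},{"dr":[0,0,0],"delta_pos":[0,0.025,0],"fingers":1},{"dr":[0,0,0],"delta_pos":[0,0.02,0],"fingers":1}]' | egrep 'position|ft_force:'
python3 -m pendant '[{"dr":[0,0,0],"delta_pos":[0,-0.3,0],"fingers":1},{"dr":[0,0,0],"delta_pos":[0,-0.5,0],"fingers":1},{"dr":[0,0,0],"delta_pos":[0,-0.2,-0.3],"fingers":1},{"dr":[0,0,0],"delta_pos":[0,0,-0.7],"fingers":1},{"dr":[0,0,0],"delta_pos":[0,0,-0.9],"fingers":1},{"dr":[0,0,0],"delta_pos":[0,0,-0.9],"fingers":1},{"dr":[0,0,0],"delta_pos":[0,0,-0.5],"fingers":1},{"dr":[0,0,0],"delta_pos":[0,0,0],"fingers":1},{"dr":[0,0,0],"delta_pos":[0,0,0],"fingers":1}]'
python3 - <<'E'
from h import *
walk()
ims=[]
for n,(x,y) in(("scene",(215,150)),("side",(190,190))):
    im=robot.read_camera(n);c=cam(n)
    for L,col in((0,(0,255,0)),(.0182,(0,0,255))):
        P=place(np.array([[.062+L,.076,.046],[.062+L,-.076,.046]]),FX,FY,FA);q=(proj(c,P)*16).astype(int)
        cv2.line(im,tuple(q[0]),tuple(q[1]),col,1,shift=4) if L else None
    ims.append(cv2.resize(im[y:y+90,x:x+120],None,fx=3.3,fy=3.3,interpolation=cv2.INTER_CUBIC))
cv2.imwrite("pics/c2.png",np.hstack(ims))
go()
E
```

```text
position: [0.4588, 0.0744, 0.0375]
ft_force: [-15.3, 0.9, -0.9]
clock: 26.42
position: [0.4306, 0.0663, 0.1733]
tool_rot: [179.7, 0.0, 103.3]
ft_force: [0.1, -0.5, -2.8]
grip_width: 0.155
grip_force: 60.0
scene n 14 L 20.0 R 16.8 mm
side n 5 L 21.3 R 18.6 mm
both n 16 L 20.0 R 17.0 mm
t26.62 pos [0.4278 0.0659 0.1705] rpy [-1.7982e+02 -2.0000e-02  1.0330e+02] F [ 0.1  0.  -2.6] w 14.7 gf 60.0
total dpos units [0. 0. 0.] after-rot: [0. 0. 0.] dr units [-0.036 -0.003  0.   ]
```

View pics/c2.png

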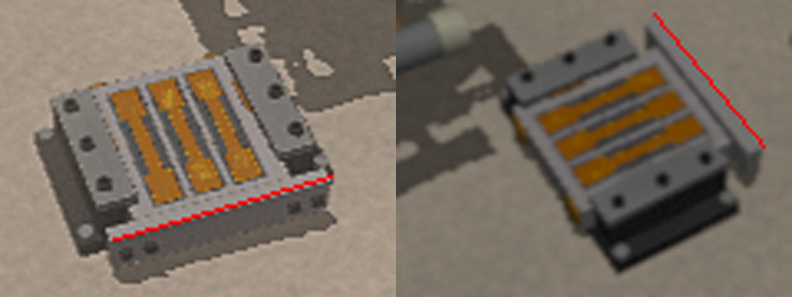

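The flange stands well clear of both rail ends: the 18 mm model line (red) lies on its top edge in both crops, and the flow reads L≈19, R≈17. On to the tray.

```bash
python3 -m pendant '[{"dr":[0,0,-0.95],"delta_pos":[0,0,0],"fingers":1},{"dr":[0,0,-0.95],"delta_pos":[0,0,0],"fingers":1},{"dr":[0,0,-0.95],"delta_pos":[0,0,0],"fingers":1},{"dr":[0,0,-0.95],"delta_pos":[0,0,0],"fingers":1},{"dr":[0,0,-0.95],"delta_pos":[0,0,0],"fingers":1},{"dr":[0,0,-0.95],"delta_pos":[0,0,0],"fingers":1},{"dr":[0,0,-0.95],"delta_pos":[0,0,0],"fingers":1},{"dr":[0,0,-0.95],"delta_pos":[0,0,0],"fingers":1},{"dr":[0,0,-0.95],"delta_pos":[0,0,0],"fingers":1},{"dr":[0,0,-0.95],"delta_pos":[0,0,0],"fingers":1}]' >/dev/null
python3 -m pendant '[{"dr":[0,0,-0.95],"delta_pos":[0,0,0],"fingers":1},{"dr":[0,0,-0.95],"delta_pos":[0,0,0],"fingers":1},{"dr":[0,0,-0.95],"delta_pos":[0,0,0],"fingers":1},{"dr":[0,0,-0.98],"delta_pos":[0,0,0],"fingers":1},{"dr":[0,0,0],"delta_pos":[-0.474,-0.713,0],"fingers":1},{"dr":[0,0,0],"delta_pos":[-0.474,-0.713,0],"fingers":1},{"dr":[0,0,0],"delta_pos":[-0.474,-0.713,0],"fingers":1},{"dr":[0,0,0],"delta_pos":[-0.474,-0.713,0],"fingers":1},{"dr":[0,0,0],"delta_pos":[-0.474,-0.713,0],"fingers":1},{"dr":[0,0,0],"delta_pos":[-0.474,-0.713,0],"fingers":1}]'
python3 -m pendant '[{"dr":[0,0,0],"delta_pos":[-0.474,-0.713,0],"fingers":1},{"dr":[0,0,0],"delta_pos":[-0.474,-0.713,0],"fingers":1},{"dr":[0,0,0],"delta_pos":[-0.474,-0.713,0],"fingers":1},{"dr":[0,0,0],"delta_pos":[-0.474,-0.713,0],"fingers":1},{"dr":[0,0,0],"delta_pos":[-0.474,-0.713,0],"fingers":1},{"dr":[0,0,0],"delta_pos":[-0.474,-0.713,0],"fingers":1},{"dr":[0,0,0],"delta_pos":[-0.474,-0.713,0],"fingers":1},{"dr":[0,0,0],"delta_pos":[0,0,0],"fingers":1},{"dr":[0,0,0],"delta_pos":[0,0,0],"fingers":1}]'
python3 - <<'E'
from h import *
s=robot.read_state();c=cam("wrist",s);im=robot.read_camera("wrist");cv2.imwrite("pics/w3raw.png",im)
# tray outline, slot, from scene+side estimate
def draw(pts,p,z,col):
    q=(proj(c,place(np.c_[np.array(pts),np.full(len(pts),z)],*p))*16).astype(np.int32);cv2.polylines(im,[q],True,col,1,shift=4)
T=(.557,-.3335,-.1756)
draw([(-.15,-.08),(.15,-.08),(.15,.08),(-.15,.08)],T,.028,(0,255,255))
draw([(.0855,-.0455),(.1245,-.0455),(.1245,.0455),(.0855,.0455)],T,.028,(0,255,255))
draw([(-.136,-.0175),(.0855,-.0175),(.0855,.0175),(-.136,.0175)],T,.028,(0,255,255))
p=np.array(s["position"]);yaw=np.radians(s["tool_rot"][2]+180);o=p+.055*np.array([np.cos(yaw),np.sin(yaw),0]);o[2]=p[2]-.0295
for P in M["mallet"]:
    h=cv2.convexHull((proj(c,place(P,o[0],o[1],yaw,o[2]))*16).astype(np.int32));cv2.polylines(im,[h],True,(255,0,255),1,shift=4)
cv2.imwrite("pics/w3.png",im)
go(.6062,-.3422,.0395,169.94)
E
```

```text
clock: 28.28
position: [0.5107, -0.1236, 0.1702]
tool_rot: [180.0, -0.2, 170.0]
ft_force: [0.8, 0.7, -3.4]
grip_width: 0.154
grip_force: 60.0
clock: 29.03
position: [0.6055, -0.3446, 0.1687]
tool_rot: [180.0, -0.2, 169.7]
ft_force: [-0.2, 1.6, -2.3]
grip_width: 0.16
grip_force: 60.0
t29.08 pos [ 0.6058 -0.342   0.169 ] rpy [179.9   -0.24 169.87] F [-0.6  1.  -2.5] w 14.6 gf 60.0
total dpos units [-0.026 -0.009  3.238] after-rot: [-1.200e-02 -3.000e-03  3.238e+00] dr units [ 0.02  -0.048 -0.015]
```

View pics/w3.png

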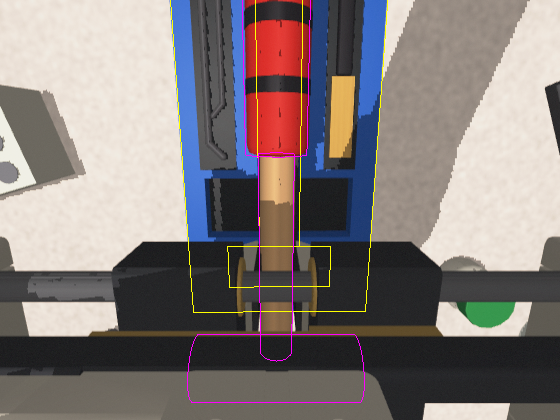

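The wrist view shows the yellow model outline lying on the real tray edges, with the finger notch at rows 178–237. The magenta mallet outline lies on the handle, with its grip end at row 156. Alignment is within about 1 mm, so I'm lowering.

```bash
python3 -m pendant '[{"dr":[0,0,0],"delta_pos":[-0.015,0,0.4],"fingers":1},{"dr":[0,0,0],"delta_pos":[0,0,0.6],"fingers":1},{"dr":[0,0,0],"delta_pos":[0,0,0.6],"fingers":1},{"dr":[0,0,0],"delta_pos":[0,0,0.5],"fingers":1},{"dr":[0,0,0],"delta_pos":[0,0,0.25],"fingers":1},{"dr":[0,0,0],"delta_pos":[0,0,0.1],"fingers":1},{"dr":[0,0,0],"delta_pos":[0,0,0],"fingers":1},{"dr":[0,0,0],"delta_pos":[0,0,0],"fingers":1}]' 
python3 - <<'E'
from h import *
go(.6062,-.3422,.0395,169.94)
E
for i in 1 2 3; do python3 -m pendant '[{"dr":[0,0,0],"delta_pos":[0,0,0.1],"fingers":1},{"dr":[0,0,0],"delta_pos":[0,0,0.1],"fingers":1}]' | egrep 'position|ft_force:'; done
```

```text
clock: 29.75
position: [0.6083, -0.3417, 0.0749]
tool_rot: [-180.0, 0.1, 170.0]
ft_force: [0.2, 0.0, -1.6]
grip_width: 0.157
grip_force: 60.0
t29.75 pos [ 0.6083 -0.3417  0.0749] rpy [-1.8000e+02  6.0000e-02  1.6999e+02] F [ 0.2  0.  -1.6] w 14.4 gf 60.0
total dpos units [ 0.052 -0.021  0.886] after-rot: [ 0.051 -0.021  0.886] dr units [-0.     0.011  0.009]
position: [0.609, -0.3427, 0.0679]
ft_force: [-0.0, -0.1, -2.1]
position: [0.6078, -0.3423, 0.0583]
ft_force: [0.6, 0.3, -2.5]
position: [0.6075, -0.3421, 0.0497]
ft_force: [-0.1, -0.1, -2.0]
```

```bash
python3 -m pendant '[{"dr":[0,0,0],"delta_pos":[0.02,0,0.08],"fingers":1},{"dr":[0,0,0],"delta_pos":[0,0,0.08],"fingers":1}]' | egrep 'position|ft_force:'; for i in 1 2; do python3 -m pendant '[{"dr":[0,0,0],"delta_pos":[0,0,0.04],"fingers":1},{"dr":[0,0,0],"delta_pos":[0,0,0.03],"fingers":1}]' | egrep 'position|ft_force:'; done;  python3 -m pendant '[{"dr":[0,0,0],"delta_pos":[0,0,0],"fingers":1}]' | egrep 'position|ft_force:'
```

```text
position: [0.6065, -0.3419, 0.0431]
ft_force: [0.3, 0.0, -2.6]
position: [0.6067, -0.3419, 0.0405]
ft_force: [0.0, -0.1, -2.9]
position: [0.6072, -0.3422, 0.0394]
ft_force: [-4.2, 2.0, 11.6]
position: [0.6074, -0.3423, 0.0395]
ft_force: [-1.4, 0.8, 4.6]
```

Seated at the predicted height. Releasing with a limited opening.

```bash
python3 -m pendant '[{"dr":[0,0,0],"delta_pos":[0,0,0],"fingers":0.3},{"dr":[0,0,0],"delta_pos":[0,0,0],"fingers":0.2},{"dr":[0,0,0],"delta_pos":[0,0,0],"fingers":0.2},{"dr":[0,0,0],"delta_pos":[0,0,0],"fingers":0.2},{"dr":[0,0,0],"delta_pos":[0,0,0],"fingers":0.2}]'
python3 -m pendant '[{"dr":[0,0,0],"delta_pos":[0,0,-0.1],"fingers":0.2},{"dr":[0,0,0],"delta_pos":[0,0,-0.2],"fingers":0.2},{"dr":[0,0,0],"delta_pos":[0,0,-0.4],"fingers":0.2},{"dr":[0,0,0],"delta_pos":[0,0,-0.7],"fingers":0.2},{"dr":[0,0,0],"delta_pos":[0,0,-0.9],"fingers":0.2},{"dr":[0,0,0],"delta_pos":[0.5,0,-0.8],"fingers":0.2},{"dr":[0,0,0],"delta_pos":[0.9,0,-0.4],"fingers":0.2},{"dr":[0,0,0],"delta_pos":[0.9,0,0],"fingers":0.2},{"dr":[0,0,0],"delta_pos":[0.9,0,0],"fingers":0.2},{"dr":[0,0,0],"delta_pos":[0,0,0],"fingers":0.2}]'
python3 - <<'E'
from h import *
s=robot.read_state();a=robot.read_camera("side");b=robot.read_camera("scene")
cv2.imwrite("pics/fin.png",np.hstack([cv2.resize(a[200:420,200:400],(400,440)),cv2.resize(b[140:280,50:350],(400,187)) if 0 else cv2.resize(b[130:290,60:220],(400,400))[:,:] if 0 else cv2.copyMakeBorder(cv2.resize(b[130:280,50:380],(400,182)),0,258,0,0,cv2.BORDER_CONSTANT)]))
walk();go()
E
```

```text
clock: 31.25
position: [0.6069, -0.342, 0.038]
tool_rot: [180.0, 0.0, 169.9]
ft_force: [0.1, 0.2, -0.7]
grip_width: 0.395
grip_force: 0.0
clock: 32.08
position: [0.4724, -0.319, 0.1787]
tool_rot: [-180.0, -0.4, 169.7]
ft_force: [-1.0, 0.1, -1.0]
grip_width: 0.4
grip_force: 0.0
scene n 20 L 19.4 R 17.2 mmTraceback (most recent call last):
  File "<stdin>", line 4, in <module>
  File "h.py", line 60, in walk
    for nm,PP,QQ in((n,P,Q),)+((("both",np.vstack(A),np.vstack(B)),) if n=="side" else ()):
                                        ~~~~~~~~~^^^
    return _nx.concatenate(arrs, 0, dtype=dtype, casting=casting)
           ~~~~~~~~~~~~~~~^^^^^^^^^^^^^^^^^^^^^^^^^^^^^^^^^^^^^^^
ValueError: all the input array dimensions except for the concatenation axis must match exactly, but along dimension 1, the array at index 0 has size 2 and the array at index 1 has size 0
```

View pics/fin.png

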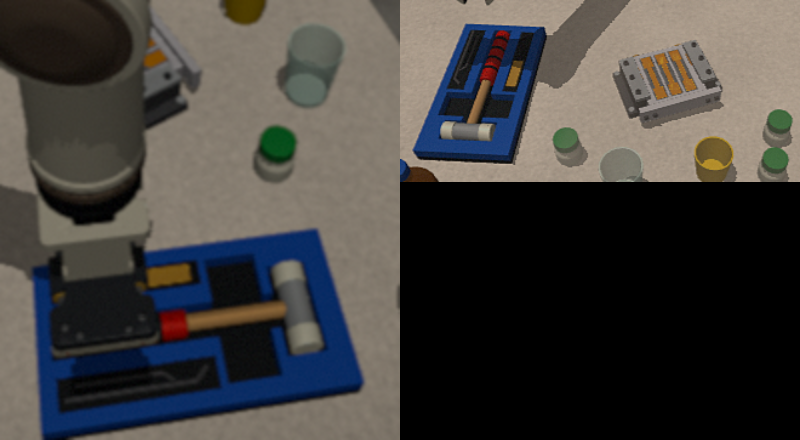

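The mallet lies in its T cut-out, with the head in its slot at (297,305) in the side crop. The insert stands out on both sides, and the jars, cup and beaker are where they were.

```bash
python3 -c "
from workcell import robot
print(robot.job_done())"
```

```text
the job is handed in; nothing more can be done
None
```

The job is handed in: the insert stands about 19 mm (left) and 17 mm (right) clear of the rails, walked out with light taps of about 16–17 N and neither side more than about 3.5 mm ahead, and the mallet is back down in its tray cut-out with nothing else disturbed.

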